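# Snap the retaining clip onto a leaning tape reel with a fork applicator

## Robot

A 6-joint arm with a two-finger parallel gripper is mounted at the origin on a cart in front of the work surface, level with it; the furniture and walls round the work are solid. World frame = base frame: x ahead of the robot, y to its left, z up, the work surface at z = 0. Lengths are in mm, angles in degrees, forces in N, time in s.
With the tool pointing down it reaches from about 325 to 775 mm from the base axis. Payload 9.3 kg.
Tool frame: the origin (TCP) lies at the very end of the fingers, on their centre line; the grasp point (between the pads) lies 19 mm behind it; z points along the fingers, y is the line along which they close (so a half turn about z gives the same grasp; the last joint's range is limited). The gripper opens to 85 mm and grips with 20 to 120 N. Pads are 22 mm wide; open, the fingers measure 114 mm over their backs; the gripper's body (76 mm by 85 mm) begins 54 mm behind the grasp point. The pads swing forward as they close: fully open they stand 13 mm farther back than shut.
Start: joints at [63.277, 14.817, 1.232, 76.415, 0, 81.257], TCP at [169.773, 523.139, 231.279] pointing down, gripper open.
Joint ranges: [-174.27, 174.27], [-52.1, 104.24], [-59.71, 78.15], [-110.17, 111.67], [-87.03, 83.33], [-180, 180]. Speed limits (degrees/s): [127.2, 127.2, 159.86, 180, 180, 180].

## Interface

Orientations are given as a 3x3 rotation matrix whose columns are the frame's x, y, z axes.
In Python, from station import state, snapshot, close_job gives the robot as it stands.
- The arm moves only by the tool jog_arm, never from a script. Its argument "plan" is text: rows parted by semicolons, each of 5 numbers parted by spaces: the closure, from -1 (fully open) to 1 (shut), so that 0 is half open, then the shift along the world's x, y, z in mm, then the turn about the world's z in rad. A call has 1 to 10 rows; each row is the pose to reach, as a shift and turn from the pose commanded when the call began; what a row does not reach only later rows make up. A row lasts 1/10 s, in which the tool goes at most 50 mm and 8.59 degrees, less where a joint would pass 70% of its speed; a pose out of reach is approached as far as the arm can. A call with a gripper value outside its range is refused whole. The fingers move at their own pace and stop on an object; "force" is the grip in N (left out, the last holds). Time passes only in rows, so rows that repeat a pose let the fingers close. It gives the time, the measured TCP pose, the force, the opening and the grip force at its end, in the units of the state.
- state(): the state, without advancing time (a new reading comes with each control period).
- snapshot(name): name is "side" or "top"; returns a dict with "image" (420x560x3 uint8, blue, green, red), "depth" (420x560 float32, mm along the optical axis (not along the pixel's ray), 0 where there is no reading), "K" (3x3 intrinsics, pixels), "R" (3x3) and "t" (3): a world point X has camera coordinates R X + t. Camera axes: x right, y down, z forward; pixel columns grow to the right and rows downward; lengths in mm; the calibration is good to about 2 mm. A picture is of the moment at which its call begins.
- close_job(): hands the job in; it is judged then, once.
The state is a dict: "time": time; "joint_positions": joint angles; "joint_velocities": joint speeds; "joint_efforts": joint torques, N m; "eef_pos": TCP position; "tcp_rot": TCP orientation; "force": force on the tool from outside, world axes, zero at the start; "ft_torque": the same for the moment, N m; "width": finger opening in mm; "grasp_force": force on a finger pad.
Only numpy, scipy, OpenCV 4.12 (cv2) and the standard library are available. Lean on these libraries where they do the work, as an engineer would, in place of code of your own. Each camera call takes 0.05 s, during which the arm holds its last target. There are 200 camera calls.

## Task

The tape roll on the leaning reel stand has just been changed and needs its retaining clip back. Take the fork tool, with the clip lying in its jaw, from its wooden rest, press the spring-loaded end plate down with the flat of the jaw and push the clip sideways up the slope into the spindle's groove until it snaps fully home, feeling your way rather than ramming it and not touching the clip with the gripper's fingers; then draw the fork out and lay the empty fork back in its rest. Leave the glasses, cutters, marker pen and screwdriver where they lie.

Things in the scene. Friction and masses are not known exactly. Their poses are not given: they have to be found in the camera images.
- fork: Fork applicator, 188 mm long, 80 mm wide, 0.2 kg: flat steel jaw, cranked neck, black handle. Origin: underside of the jaw, below the centre of the clip lying in it. x points forward out of the open jaw (pushing direction), z up, square to its flat underside. Handle 22 mm wide (y), 24 mm high, axis at z = 28, from x = -88 to -178 mm; bolster 34 mm wide, 32 high at x = -82 to -88 mm.
- jaw_front (a point): Front end of the jaw's underside, (10, 0, 0) mm in the fork's frame. The jaw's floor is 4 mm thick and reaches back to x = -50; its slot, 41 mm wide, open to the front, closed at x = -24, passes round the spindle. The clip lies flat on the floor against a round back wall 14 mm high with a lip over its back; the front is open, so nose down the clip slides out, nose up it stays.
- fork_grip (a point): Where to hold the fork, on the handle's axis just behind the bolster: (-101, 0, 28) mm in the fork's frame, same axes. The handle is 22 mm across here along the fork's y; in the rest, 30 mm of air lies under it here and both sides are free.
- clip: Split retaining clip (E-clip), dark spring steel, 53 x 66 mm, 5 mm thick, 54 g, slippery. Origin: on its underside, centre of the seat. x points out of its mouth (forward in the jaw), z is normal to it. It starts at (0, 0, 4) mm in the fork's frame. Its two prongs spread from 18 mm short of home; the push is hardest, 8 to 15 N, at 10 to 16 mm short; from about 7 mm short it snaps home by itself.
- clip_mid (a point): Centre of the clip's seat at half its thickness: (0, 0, 2.5) mm in the clip's frame, same axes. The seat takes the 26 mm groove; the mouth between the prongs' lugs is 21 mm wide at rest and springs open. With the fork 60 mm short of home the clip is still clear of the spindle while the front 12 mm of the jaw lies over the plate's edge.
- stand: Grey reel stand, fixed, 135 x 135 mm base, 200 to 220 mm high, on a riser board 110 mm above the table. Origin at the base's underside, z up. Its 36 mm spindle leans 35 degrees, its upper end tipped to -x, roughly towards the robot. Near that end is a groove 8 mm wide, 26 mm in diameter; the nose beyond it is 11 mm long. On the spindle a tape roll sits between two round plates, 124 mm in diameter.
- spindle_axis (a point): Point fixed in the stand: where the groove's middle would be with the spindle clamped fully in. The clamping shifts it 0 to 24 mm outwards along z, which is not measured here. z points out along the spindle; x up the slope, away from the robot, the direction to push the clip; y level. Home, the clip is centred on this z axis within 1 mm, its axes along these.
- reel (a joint): Slide of the roll and its plates along the spindle, m: 0 = sprung up (start), 0.008 = pressed onto its hard stop. Spring: 2 N at 0, 5 N at 0.008. Sprung up, the upper plate's flat slippery face is 1 mm beyond mid-groove; on the stop 7 mm below it, and only then a jaw lying flat on it brings the clip level with the groove. Clip home, fork out: the plate rises under the clip to about 0.002.
- rest: Wooden rest for the fork, fixed, base board 205 x 84 mm, on the riser board. Origin: at its underside, below the fork's grip point. The fork lies in it level, handle to -x: the jaw on a block between two low cheeks (2.5 mm of play each side), the handle in an open-topped notch 27 mm wide whose cheeks rise to 48 mm. Everything lifts straight up.
- rest_seat (a point): Where the fork's origin lies when the fork is in its rest, with the same axes: (101, 0, 22) mm in the rest's frame.
- specs_1: Black spectacles lying open, 48 x 145 x 46 mm, a bystander.
- side_cutters: Side cutters with blue handles, 120 x 49 x 12 mm, a bystander.
- marker_a: White marker pen with a black cap, 135 mm long, a bystander.
- screwdriver_1: Small screwdriver with a red handle, 163 mm long, a bystander.

How it is judged:
By the outcome, as a careful person would: the job done as asked, in the order asked, and still so for the second after the job is handed in, with the robot touching nothing.
It also fails if it takes over 61 s, if anything falls off the work surface, if the arm or the gripper's body presses on something with over 40 N, if the wrist force passes 120 N, or if a joint passes its speed limit or range.

## Working session

There is one attempt and no reset: what is moved stays moved. The work goes in short steps, Python scripts to look and compute and a tool call to move; the robot and the scene stay as the last step left them, time stands still between calls to the robot, and variables do not carry over. Pictures are saved under pics/ and viewed, at most 10 in all, crops included, and the job is handed in when it is done.

Besides the shell and the picture viewer there is one more tool, called after "Request:" as name(argument=value, ...) on one line, values as JSON. jog_arm: Moves the arm, as the interface text tells. Its arguments: {"type":"object","properties":{"plan":{"type":"string"},"force":{"type":"number"}},"required":["plan"]}

```bash
mkdir -p pics
python3 - <<'E'
from station import state,snapshot
import cv2,numpy as np,pickle
for n in("side","top"):
    s=snapshot(n); pickle.dump(s,open(n+"0.pkl","wb")); cv2.imwrite(f"pics/{n}0.png",s["image"])
    C=-s["R"].T@s["t"]; print(n,C.round(),s["K"].round(1).tolist(),s["R"].round(3).tolist())
print(state())
E
```

```text
side [ 405. -910.  627.] [[454.3, 0.0, 270.6], [0.0, 454.3, 205.0], [0.0, 0.0, 1.0]] [[0.991, -0.133, -0.008], [-0.058, -0.369, -0.928], [0.121, 0.92, -0.374]]
top [ 351.   12. 1430.] [[444.9, 0.0, 285.2], [0.0, 444.9, 210.4], [0.0, 0.0, 1.0]] [[-0.021, -1.0, -0.014], [-0.992, 0.023, -0.123], [0.124, 0.011, -0.992]]
{'time': 0.1, 'joint_positions': array([ 6.32774078e+01,  1.48478043e+01,  1.19280411e+00,  7.64169683e+01,
       -1.35138688e-03,  8.12587326e+01]), 'joint_velocities': array([ 0.05681249, -0.08328673,  0.0777403 , -0.05931642, -0.07992744,
        0.05318718]), 'joint_efforts': array([ 4.76072542e-03, -5.56696022e+01,  3.45070088e+01,  1.16820872e-02,
       -1.35129867e-04, -5.78098039e-06]), 'eef_pos': array([169.65763012, 522.89369987, 230.71514386]), 'tcp_rot': array([[-9.51157147e-01,  3.08706634e-01, -5.43758807e-04],
       [ 3.08707067e-01,  9.51156488e-01, -1.13253485e-03],
       [ 1.67578696e-04, -1.24508080e-03, -9.99999211e-01]]), 'force': array([-0.77215101,  0.35470195, -0.67036404]), 'ft_torque': array([-0.00732807,  0.02773836, -0.00781594]), 'grasp_force': 0.0, 'width': 85.08670898474446}
```

View pics/side0.png

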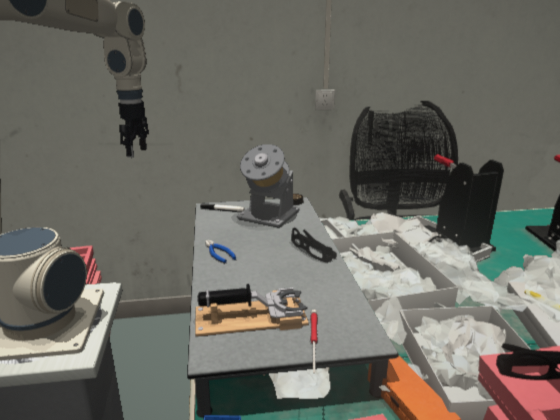

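View pics/top0.png

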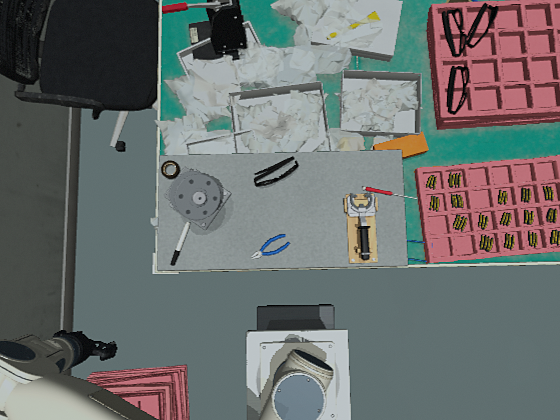

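The side view shows the fork in its rest at about (250,300), stand with spindle nose at (261,158). The top view shows the fork at (362,200–260), handle toward the robot, spindle nose at (200,198). Measuring both now.

```bash
cat > h.py <<'E'
import numpy as np,cv2,pickle
def cloud(s):
    d=s["depth"];v,u=np.mgrid[:d.shape[0],:d.shape[1]]
    c=np.stack([(u-s["K"][0,2])/s["K"][0,0]*d,(v-s["K"][1,2])/s["K"][1,1]*d,d],-1)
    P=(c-s["t"])@s["R"]; P[d<=0]=np.nan; return P
def ray(s,u,v):
    r=s["R"].T@np.linalg.inv(s["K"])@[u,v,1]; return -s["R"].T@s["t"],r
def onz(s,u,v,z):
    C,r=ray(s,u,v); return C+r*(z-C[2])/r[2]
def two(s1,p1,s2,p2):
    A,a=ray(s1,*p1);B,b=ray(s2,*p2); k=np.linalg.lstsq(np.c_[a,-b],B-A,rcond=None)[0]
    return (A+a*k[0]+B+b*k[1])/2,np.linalg.norm(A+a*k[0]-B-b*k[1])
E
python3 - <<'E'
from h import *
S={n:pickle.load(open(n+"0.pkl","rb")) for n in("side","top")}
for n,box in(("side",(190,285,320,335)),("top",(335,185,390,270))):
    s=S[n];P=cloud(s);im=s["image"].astype(int);x0,y0,x1,y1=box
    sub=np.zeros(im.shape[:2],bool);sub[y0:y1,x0:x1]=1
    m=sub&(im.max(2)<45)&(P[...,2]>125)
    nc,l,st,ce=cv2.connectedComponentsWithStats(m.astype(np.uint8));
    k=1+st[1:,4].argmax();q=l==k;pp=P[q];
    r=cv2.minAreaRect(np.argwhere(q)[:,::-1].astype(np.float32))
    print(n,"handle px",st[k],r,"xyz min",np.nanpercentile(pp,3,0).round(),"max",np.nanpercentile(pp,97,0).round(),"med",np.nanmedian(pp,0).round(1))
    w=sub&(im[...,2]-im[...,0]>40)&(im[...,1]-im[...,0]>20)
    print(" wood rect",cv2.minAreaRect(np.argwhere(w)[:,::-1].astype(np.float32)))
# plate plane
for n,box in(("side",(235,140,295,190)),("top",(160,165,235,230))):
    s=S[n];P=cloud(s);x0,y0,x1,y1=box
    Q=P[y0:y1,x0:x1].reshape(-1,3);Q=Q[np.isfinite(Q).all(1)&(Q[:,2]>200)]
    best=0;rng=np.random.default_rng(0)
    for _ in range(500):
        a,b,c=Q[rng.choice(len(Q),3,False)];N=np.cross(b-a,c-a)
        if np.linalg.norm(N)<500:continue
        N/=np.linalg.norm(N);i=abs((Q-a)@N)<2.5
        if i.sum()>best:best=i.sum();I=i
    c=Q[I].mean(0);N=np.linalg.svd(Q[I]-c)[2][2];N*=np.sign(N[2])
    off=(Q-c)@N; ns=Q[(off>4)&(off<30)&(np.linalg.norm(Q-c,axis=1)<45)]
    e1=np.cross([0,0,1],N);e1/=np.linalg.norm(e1);e2=np.cross(N,e1)
    xy=np.c_[(Q[I]-c)@e1,(Q[I]-c)@e2]
    (cx,cy),rad=cv2.minEnclosingCircle(xy.astype(np.float32))
    print(n,best,len(Q),"c",c.round(1),"N",N.round(3),"tilt",np.degrees(np.arccos(N[2])).round(1),"circ ctr",(c+cx*e1+cy*e2).round(1),rad,"nose",len(ns),ns.mean(0).round(1),np.percentile((ns-c)@N,[10,50,90]).round(1))
    pickle.dump((Q,I),open(n+"pl.pkl","wb"))
E
```

```text
side handle px [209 285  42  20 526] ((229.62429809570312, 294.02813720703125), (41.03717041015625, 18.969070434570312), 1.4320963621139526) xyz min [ 386. -212.  156.] max [ 455. -193.  176.] med [ 422.2 -206.   168.8]
 wood rect ((249.44459533691406, 311.0682678222656), (36.82160186767578, 112.84774780273438), 84.05313110351562)
top handle px [358 226  12  27 113] ((363.5, 239.0), (26.0, 11.0), 90.0) xyz min [ 388. -206.  155.] max [ 458. -183.  178.] med [ 433.4 -190.3  170.4]
 wood rect ((360.5, 228.0), (68.0, 33.0), 90.0)
side 910 1867 c [534.2 248.3 280.3] N [-0.338 -0.468  0.816] tilt 35.3 circ ctr [532.3 251.9 281.6] 63.3763427734375 nose 135 [529.5 243.2 290.1] [ 6.  12.8 15.7]
top 1104 2029 c [535.1 253.6 282.3] N [-0.33  -0.465  0.822] tilt 34.7 circ ctr [535.2 252.1 281.5] 62.15345764160156 nose 194 [533.2 248.9 293.1] [ 4.6 12.8 16.2]
```

Run:
```python
import cv2,numpy as np
a=cv2.imread("pics/side0.png")[120:220,220:320];b=cv2.imread("pics/top0.png")[150:250,150:250]
c=cv2.imread("pics/side0.png")[270:345,190:340];d=cv2.imread("pics/top0.png")[180:275,330:400]
f=lambda i,w:cv2.resize(i,w,interpolation=cv2.INTER_CUBIC)
cv2.imwrite("pics/c1.png",np.vstack([np.hstack([f(a,(300,300)),f(b,(300,300)),np.zeros((300,200,3),np.uint8)]),np.hstack([f(c,(580,290)),f(d,(220,290))])]))
```

```text
(no output)
```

View pics/c1.png

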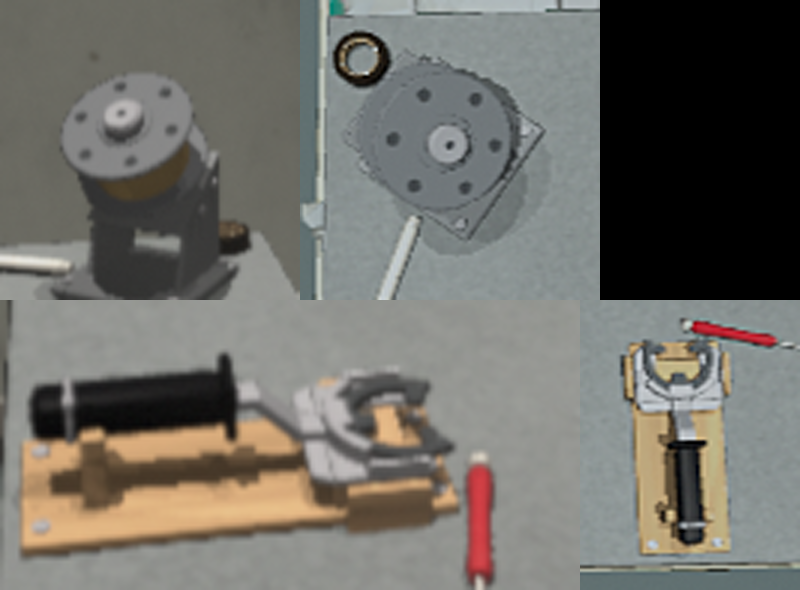

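The crops confirm it: fork level with the handle toward −x, clip in the jaw; nose disc centre at side (260.7,159.3) and top (199.3,198). I'll get the fork's axis from both views and check the nose.

Run:
```python
from h import *
S={n:pickle.load(open(n+"0.pkl","rb")) for n in("side","top")}
print("nose top",two(S["side"],(260.7,159.3),S["top"],(199.3,198)))
s=S["top"];im=s["image"].astype(int)
for v in range(222,264,3):
    u=np.arange(350,378);g=im[v,350:378];k=u[g.max(1)<60]
    if len(k):print(v,k.min(),k.max(),onz(s,(k.min()+k.max())/2,v,160).round(1))
# wood base board outline at z~118
for b in((335,185,390,270),):
    x0,y0,x1,y1=b
    w=np.zeros(im.shape[:2],np.uint8);w[y0:y1,x0:x1]=((im[...,2]-im[...,0]>40)&(im[...,1]-im[...,0]>20))[y0:y1,x0:x1]
    for v in(225,235,245,255,262):
        k=np.where(w[v])[0];print("wood",v,onz(s,k.min(),v,118).round(),onz(s,k.max(),v,118).round())
    r=np.where(w[:,345:380].any(1))[0];print("wood ends",onz(s,352,r.max(),118).round(),onz(s,352,r.min(),118).round())
s=S["side"];im=s["image"].astype(int)
for u in range(200,256,4):
    v=np.arange(278,312);k=v[im[278:312,u].max(1)<60]
    if len(k):print(u,k.min(),k.max())
# cross: fork handle rear end & bolster
```

```text
nose top (array([530.88116476, 246.91242425, 289.47001507]), np.float64(0.08760860926226624))
228 358 367 [ 453.7 -193.7  160. ]
231 360 367 [ 445.  -196.2  160. ]
234 360 367 [ 436.5 -195.8  160. ]
237 360 367 [ 427.9 -195.5  160. ]
240 360 367 [ 419.4 -195.1  160. ]
243 361 367 [ 410.8 -196.1  160. ]
246 361 367 [ 402.3 -195.8  160. ]
249 356 368 [ 394.  -189.8  160. ]
252 356 362 [ 385.7 -180.9  160. ]
255 361 368 [ 376.9 -196.1  160. ]
258 362 368 [ 368.4 -197.1  160. ]
wood 225 [ 467. -155.  118.] [ 465. -235.  118.]
wood 235 [ 437. -157.  118.] [ 436. -236.  118.]
wood 245 [ 408. -156.  118.] [ 406. -238.  118.]
wood 255 [ 379. -158.  118.] [ 377. -237.  118.]
wood 262 [ 358. -157.  118.] [ 357. -233.  118.]
wood ends [ 358. -166.  118.] [ 559. -174.  118.]
200 293 305
204 292 305
212 291 302
216 291 302
220 291 303
224 290 303
228 290 303
232 290 302
236 289 302
240 289 301
244 289 301
248 285 301
```

Nose and plate agree on the spindle axis to about 1 mm: the plate centre is (534,252,281.5) and the normal is (-.334,-.467,.819). The fork origin is about (541,-195,132) with yaw about 1°. I'll grip at fork x ≈ -116, so there is room for the fork to swing nose-up in the pads.

Request:
jog_arm(plan="-1 40 -120 10 0.1; -1 80 -240 10 0.2; -1 120 -360 10 0.3; -1 160 -450 10 0.33; -1 190 -530 10 0.33; -1 220 -620 10 0.33; -1 255 -719 10 0.33; -1 255 -719 10 0.33; -1 255 -719 10 0.33; -1 255 -719 10 0.33")

```text
time: 1.1
eef_pos: [335.9, 49.8, 240.0]
tcp_rot: [[-1.0, -0.016, 0.001], [-0.016, 1.0, 0.0], [-0.001, 0.0, -1.0]]
force: [1.4, 2.1, -0.2]
width: 85.7
grasp_force: 0.0
```

Request:
jog_arm(plan="-1 0 0 0 0; -1 0 0 0 0; -1 0 0 0 0; -1 0 0 0 0; -1 0 0 0 0; -1 0 0 0 0; -1 0 0 0 0")

```text
time: 1.8
eef_pos: [335.8, 52.5, 240.0]
tcp_rot: [[-1.0, -0.018, 0.0], [-0.018, 1.0, -0.0], [-0.0, -0.0, -1.0]]
force: [0.3, -0.3, -0.3]
width: 85.6
grasp_force: 0.0
```

Request:
jog_arm(plan="-1 89 -248 0 0; -1 89 -248 0 0; -1 89 -248 0 0; -1 89 -248 0 0; -1 89 -248 0 0; -1 89 -248 0 0; -1 89 -248 -30 0; -1 89 -248 -70 0; -1 89 -248 -70 0")

```text
time: 2.7
eef_pos: [422.8, -194.4, 166.0]
tcp_rot: [[-1.0, -0.016, -0.007], [-0.016, 1.0, 0.005], [0.006, 0.005, -1.0]]
force: [-0.6, 0.6, 0.2]
width: 85.4
grasp_force: 0.0
```

Run:
```python
from station import state,snapshot
import cv2,numpy as np
st=state();print(st["eef_pos"].round(1),st["tcp_rot"].round(3).tolist(),st["joint_positions"].round(1))
a=snapshot("side")["image"][220:345,170:340];b=snapshot("top")["image"][150:275,310:400]
cv2.imwrite("pics/g1.png",np.hstack([cv2.resize(a,(510,375)),cv2.resize(b,(270,375))]))
```

```text
[ 422.8 -194.4  166. ] [[-1.0, -0.016, -0.007], [-0.016, 1.0, 0.005], [0.006, 0.005, -1.0]] [-35.    8.7 -16.6  65.3   0.  -36. ]
```

View pics/g1.png

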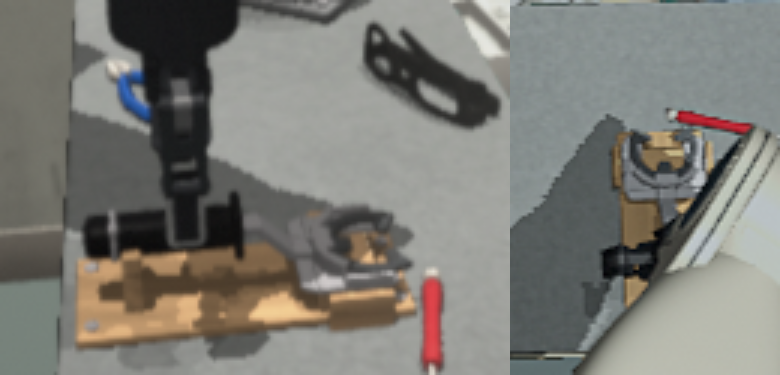

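The side view shows the fingers (x≈168–205) straddling the handle with about 17 mm free before the bolster (x≈235). The y-alignment looks fine, so I'll descend and grip.

Request:
jog_arm(plan="-1 0 -1 -15 0; -1 0 -1 -29 0; -1 0 -1 -29 0; 0.3 0 -1 -29 0; 1 0 -1 -29 0; 1 0 -1 -29 0; 1 0 -1 -29 0; 1 0 -1 -29 0; 1 0 -1 -29 0; 1 0 -1 -29 0", force=110)

```text
time: 3.8
eef_pos: [425.2, -197.3, 141.7]
tcp_rot: [[-1.0, -0.016, 0.001], [-0.016, 1.0, -0.001], [-0.001, -0.001, -1.0]]
force: [-1.1, 0.4, 7.2]
width: 20.5
grasp_force: 108.2
```

Request:
jog_arm(plan="1 0 0 5 0; 1 0 0 12 0; 1 0 0 25 0; 1 0 0 40 0; 1 0 0 55 0; 1 0 0 70 0; 1 0 0 80 0; 1 0 0 80 0; 1 0 0 80 0")

```text
time: 4.7
eef_pos: [424.9, -197.1, 220.6]
tcp_rot: [[-1.0, -0.016, -0.0], [-0.016, 1.0, 0.0], [0.0, 0.0, -1.0]]
force: [0.5, 0.3, -3.4]
width: 20.1
grasp_force: 108.0
```

Run:
```python
from station import state,snapshot
import cv2,numpy as np,pickle
st=state();print(st["eef_pos"].round(1),st["force"],st["ft_torque"])
s=snapshot("side");pickle.dump(s,open("s2.pkl","wb"));a=s["image"][200:325,170:340]
cv2.imwrite("pics/g2.png",cv2.resize(a,(680,500)))
```

```text
[ 424.9 -197.1  220.6] [ 0.46736991  0.27438059 -3.43014959] [0.05163081 0.17135386 0.02066769]
```

View pics/g2.png

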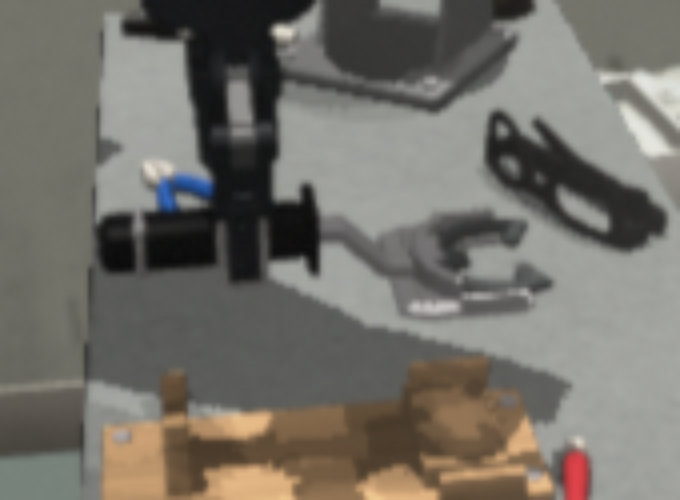

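Fork held level and firm (jaw at (430–550, 220–315), clip in place). The tool can only yaw, so the fork has to swing nose-up in the grip. If I pressed it level onto the slope, the clip's lugs would touch first. So I'll first pre-tilt it by pressing the solid jaw floor on the plate's highest rim point, with the fork crosswise.

Request:
jog_arm(plan="1 0 0 20 0; 1 5 10 50 0; 1 10 40 85 -0.05; 1 20 75 115 -0.1; 1 27 115 130 -0.2; 1 35 155 130 -0.3; 1 42 195 130 -0.4; 1 48 235 130 -0.5; 1 54 270 130 -0.6; 1 56 290 130 -0.637")

```text
time: 5.75
eef_pos: [481.0, 95.3, 349.9]
tcp_rot: [[-0.812, 0.583, -0.002], [0.583, 0.812, 0.001], [0.002, -0.001, -1.0]]
force: [-0.2, -0.9, -3.0]
width: 20.5
grasp_force: 108.4
```

Request:
jog_arm(plan="1 4 30 0 0; 1 8 65 0 0; 1 12 105 0 0; 1 15 140 0 0; 1 18 180 0 0; 1 20 210 0 0; 1 21 235 0 0; 1 21 245 0 0; 1 21 245 0 0; 1 21 245 0 0", force=60)

```text
time: 6.75
eef_pos: [502.0, 337.3, 350.5]
tcp_rot: [[-0.813, 0.582, -0.001], [0.582, 0.813, -0.001], [0.0, -0.001, -1.0]]
force: [-0.4, 0.1, -2.5]
width: 20.4
grasp_force: 108.4
```

Run:
```python
from station import state,snapshot
import cv2,numpy as np,pickle
st=state();print(st["eef_pos"].round(1),st["tcp_rot"].round(3)[:2,:2].tolist(),st["force"],st["ft_torque"],st["grasp_force"])
s=snapshot("side");pickle.dump(s,open("s3.pkl","wb"));a=s["image"][90:190,190:330]
t=snapshot("top");b=t["image"][140:240,130:250]
cv2.imwrite("pics/g3.png",np.hstack([cv2.resize(a,(420,300)),cv2.resize(b,(360,300))]))
```

```text
[502.  337.3 350.5] [[-0.813, 0.582], [0.582, 0.813]] [-0.40416267  0.07648569 -2.46906288] [0.04433934 0.11920083 0.02788019] 108.42853546142578
```

View pics/g3.png

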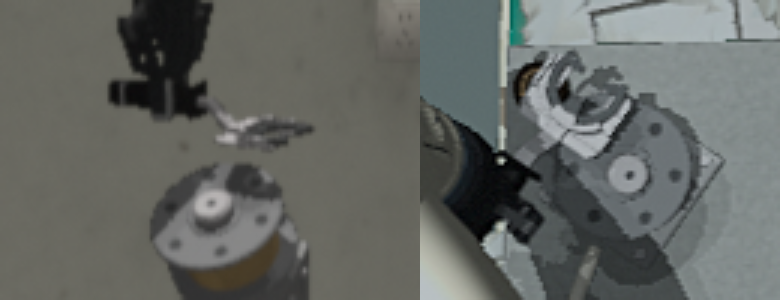

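The views show the jaw above the plate's uphill rim, clip in place. I'll descend onto the rim with a lighter grip.

Request:
jog_arm(plan="1 0 0 -7 0; 1 0 0 -14 0; 1 0 0 -20 0; 1 0 0 -24 0; 1 0 0 -27 0; 1 0 0 -29 0; 1 0 0 -31 0; 1 0 0 -33 0; 1 0 0 -35 0; 1 0 0 -35 0", force=45)

```text
time: 7.85
eef_pos: [502.2, 338.0, 317.3]
tcp_rot: [[-0.813, 0.582, 0.003], [0.582, 0.813, 0.001], [-0.002, 0.002, -1.0]]
force: [-1.4, 1.8, 9.2]
width: 20.4
grasp_force: 110.6
```

Request:
jog_arm(plan="1 0 0 -3 0; 1 0 0 -6 0; 1 0 0 -9 0; 1 0 0 -12 0; 1 0 0 -12 0", force=45)

```text
time: 8.35
eef_pos: [502.3, 337.9, 305.1]
tcp_rot: [[-0.813, 0.582, 0.003], [0.582, 0.813, 0.001], [-0.002, 0.002, -1.0]]
force: [0.3, 0.1, 9.5]
width: 20.8
grasp_force: 112.5
```

Run:
```python
from station import state,snapshot
import cv2,numpy as np,pickle
st=state();print(st["eef_pos"].round(1),st["force"],st["ft_torque"],st["grasp_force"])
s=snapshot("side");pickle.dump(s,open("s4.pkl","wb"));a=s["image"][90:190,190:330]
cv2.imwrite("pics/g4.png",cv2.resize(a,(700,500),interpolation=cv2.INTER_CUBIC))
```

```text
[502.3 337.9 305.1] [0.26252136 0.11022808 9.53667491] [-0.2609814  -0.62287725  0.05757738] 112.51341819763184
```

View pics/g4.png

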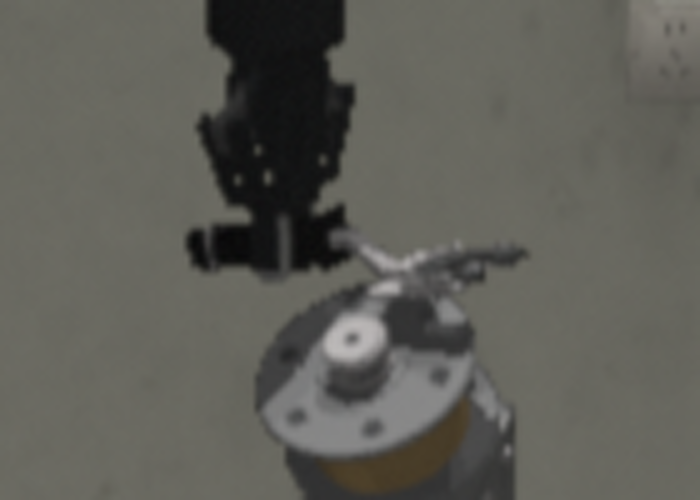

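Fork is swinging nose-up about the pads at a steady ~12 N (jaw tip now above the bolster line, plate pressed, groove visible). Continuing.

Request:
jog_arm(plan="1 0 0 -3 0; 1 0 0 -6 0; 1 0 0 -9 0; 1 0 0 -12 0; 1 0 0 -15 0; 1 0 0 -18 0; 1 0 0 -20 0; 1 0 0 -20 0")

```text
time: 9.2
eef_pos: [502.3, 338.1, 285.4]
tcp_rot: [[-0.814, 0.581, 0.003], [0.581, 0.814, 0.001], [-0.002, 0.003, -1.0]]
force: [-1.3, 2.7, 10.3]
width: 20.8
grasp_force: 119.8
```

Run:
```python
from station import state,snapshot
import cv2,numpy as np,pickle
st=state();print(st["eef_pos"].round(1),st["force"],st["ft_torque"],st["grasp_force"])
s=snapshot("side");pickle.dump(s,open("s5.pkl","wb"));a=s["image"][90:190,190:330]
cv2.imwrite("pics/g5.png",cv2.resize(a,(700,500),interpolation=cv2.INTER_CUBIC))
```

```text
[502.3 338.1 285.4] [-1.32679064  2.69636832 10.34274307] [-0.03048054 -0.42100242  0.06905457] 119.8000431060791
```

View pics/g5.png

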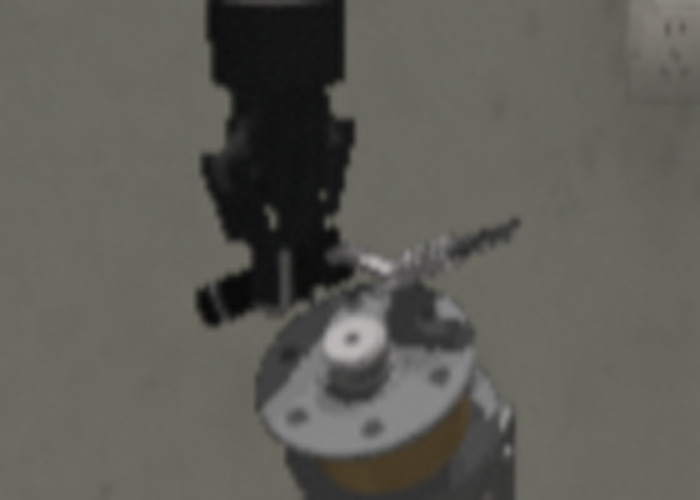

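Tilted about 24° now, jaw underside on the rim, clip in place. Lift, swing round to the downhill side and turn to the push direction.

Request:
jog_arm(plan="1 0 0 20 0; 1 0 0 45 0; 1 0 -5 75 0.05; 1 -5 -15 80 0.15; 1 -12 -35 80 0.29; 1 -20 -60 80 0.43; 1 -28 -88 80 0.57; 1 -36 -115 80 0.71; 1 -44 -145 80 0.85; 1 -52 -175 80 0.99")

```text
time: 10.25
eef_pos: [449.0, 161.7, 363.2]
tcp_rot: [[-0.93, -0.366, -0.002], [-0.366, 0.93, -0.0], [0.002, 0.0, -1.0]]
force: [1.2, 0.4, -2.8]
width: 20.4
grasp_force: 117.4
```

Request:
jog_arm(plan="1 -4 -22 0 0.14; 1 -8 -38 0 0.28; 1 -11 -43 -5 0.42; 1 -11 -43 -25 0.56; 1 -11 -43 -50 0.581; 1 -11 -43 -75 0.581; 1 -11 -43 -100 0.581; 1 -11 -43 -120 0.581; 1 -11 -43 -130 0.581; 1 -11 -43 -130 0.581")

```text
time: 11.25
eef_pos: [438.1, 119.7, 232.7]
tcp_rot: [[-0.582, -0.813, -0.003], [-0.813, 0.582, -0.0], [0.002, 0.002, -1.0]]
force: [-0.7, -0.1, -2.8]
width: 20.5
grasp_force: 117.5
```

Run:
```python
from station import state,snapshot
from h import *
st=state();print(st["eef_pos"].round(1),st["tcp_rot"].round(3)[:2,:2].tolist(),st["force"],st["ft_torque"],st["grasp_force"])
s=snapshot("side");pickle.dump(s,open("s6.pkl","wb"));a=s["image"][120:220,190:330]
t=snapshot("top");pickle.dump(t,open("t6.pkl","wb"));b=t["image"][160:260,150:270]
cv2.imwrite("pics/g6.png",np.hstack([cv2.resize(a,(420,300)),cv2.resize(b,(360,300))]))
```

```text
[438.1 119.7 232.7] [[-0.582, -0.813], [-0.813, 0.582]] [-0.66599226 -0.10372537 -2.77240834] [-0.10342111  0.14140084  0.00909588] 117.45213747024536
```

View pics/g6.png

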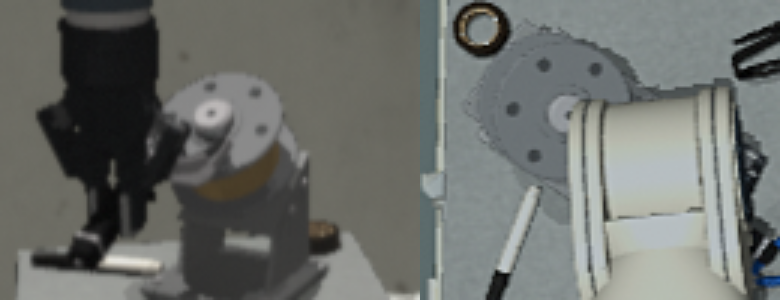

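The gripper stands downhill of the plate, with the jaw front just above the plate's lower edge near (195,150) in the side crop and no contact. Now I'll lower until it touches.

Request:
jog_arm(plan="1 1 0 -6 0; 1 1 0 -11 0; 1 1 0 -15 0; 1 1 0 -18 0; 1 1 0 -20 0; 1 1 0 -22 0; 1 1 0 -22 0")

```text
time: 12.05
eef_pos: [439.9, 119.8, 211.7]
tcp_rot: [[-0.582, -0.814, -0.0], [-0.814, 0.582, -0.0], [0.0, 0.0, -1.0]]
force: [-0.6, -0.2, -2.3]
width: 20.6
grasp_force: 117.4
```

Run:
```python
from station import state,snapshot
st=state();print(st["eef_pos"].round(1),st["force"].round(1),st["ft_torque"].round(3))
```

```text
[439.9 119.8 211.7] [-0.6 -0.2 -2.3] [-0.128  0.052  0.007]
```

Request:
jog_arm(plan="1 0 0 -2 0; 1 0 0 -4 0; 1 0 0 -6 0; 1 0 0 -8 0; 1 0 0 -8 0")

```text
time: 12.55
eef_pos: [440.0, 119.7, 203.8]
tcp_rot: [[-0.582, -0.813, 0.0], [-0.813, 0.582, -0.0], [0.0, -0.0, -1.0]]
force: [-1.0, -2.7, 1.3]
width: 20.3
grasp_force: 118.3
```

Run:
```python
from station import state,snapshot
from h import *
st=state();print(st["eef_pos"].round(1),st["force"].round(1),st["ft_torque"].round(3))
s=snapshot("side");pickle.dump(s,open("s7.pkl","wb"));P=cloud(s)
C=np.array([533.9,252,281.5]);X=np.array([.477,.666,.574]);N=np.array([-.334,-.467,.819]);Y=np.cross(N,X)
Q=P[120:230,190:330].reshape(-1,3);Q=Q[np.isfinite(Q).all(1)]-C
L=np.c_[Q@X,Q@Y,Q@N];
m=(L[:,0]>-62)&(L[:,0]<62)&(np.hypot(L[:,0],L[:,1])<60)
for r in(20,30,40,55):
  k=m&(L[:,0]>r-15)&(L[:,0]<r);print(r,np.median(L[k,2]).round(1))
k=(abs(L[:,1])<45)&(L[:,0]<-20)&(L[:,0]>-125)&(L[:,2]>1)&(L[:,2]<60)
b=L[k]
for x in range(-125,-20,8):
  q=b[(b[:,0]>=x)&(b[:,0]<x+8)]
  if len(q):print(x,len(q),"y",q[:,1].min().round(),q[:,1].max().round(),"n",np.percentile(q[:,2],[5,50,95]).round(1))
```

```text
[440.  119.7 203.8] [-1.  -2.7  1.3] [-0.03   0.077  0.024]
20 -6.8
30 -56.2
40 -6.3
55 -4.8
-109 18 y -35.0 -5.0 n [ 5.8  9.1 13.9]
-101 34 y -40.0 -7.0 n [ 6.3  9.1 12.3]
-93 42 y -40.0 23.0 n [ 5.8  9.7 17.6]
-85 38 y -40.0 25.0 n [ 5.3 10.9 17.5]
-77 25 y -40.0 27.0 n [ 2.4  7.6 13.5]
-69 22 y -40.0 35.0 n [2.9 7.2 9.8]
-61 18 y -40.0 38.0 n [2.1 6.1 7.9]
-53 21 y -40.0 -11.0 n [2.  4.5 7.2]
-45 11 y -31.0 24.0 n [1.8 3.7 5.6]
-37 2 y -27.0 29.0 n [1.4 1.7 2.1]
```

Contact at a few N and the plate partly depressed. The jaw is centred (y −40…+38) about 58 mm short. I'll keep lowering so the fork aligns flat with the plate.

Request:
jog_arm(plan="1 1 1 -3 0; 1 1 2 -6 0; 1 2 4 -9 0; 1 3 5 -12 0; 1 4 6 -15 0; 1 4 6 -15 0")

```text
time: 13.2
eef_pos: [443.8, 125.7, 188.5]
tcp_rot: [[-0.582, -0.813, -0.001], [-0.813, 0.582, -0.001], [0.001, 0.0, -1.0]]
force: [-2.3, -4.1, 0.7]
width: 20.7
grasp_force: 121.8
```

```bash
cat > st.py <<'E'
from station import state
import numpy as np
X=np.array([.477,.666,.574]);N=np.array([-.334,-.467,.819]);Y=np.cross(N,X);C=np.array([533.9,252,281.5])
s=state();g=s["eef_pos"]+[0,0,19]-C;f=s["force"]+[0,0,2.6]
R=np.c_[X,Y,N]
print(s["time"],s["eef_pos"].round(1),"slope grip",(g@R).round(1),"F xyn",(f@R).round(1),"M",(s["ft_torque"]@R).round(2),s["grasp_force"])
E
python3 st.py
```

```text
13.2 [443.8 125.7 188.5] slope grip [-169.6   -0.3   28.5] F xyn [-1.9 -0.5  5.4] M [-0.05  0.42 -0.01] 121.81186437606812
```

Request:
jog_arm(plan="1 0.7 1 -1.6 0; 1 1.3 1.9 -3.3 0; 1 2 2.8 -4.9 0; 1 2 2.8 -4.9 0")

```text
time: 13.6
eef_pos: [445.7, 128.4, 183.8]
tcp_rot: [[-0.582, -0.813, -0.001], [-0.813, 0.582, -0.001], [0.001, 0.0, -1.0]]
force: [-2.5, -5.5, 0.9]
width: 20.1
grasp_force: 122.8
```

```bash
python3 st.py
```

```text
13.6 [445.7 128.4 183.8] slope grip [-169.6   -0.3   22.7] F xyn [-2.9 -1.1  6.3] M [-0.03  0.4   0.05] 122.84298419952393
```

Request:
jog_arm(plan="1 0.5 0.7 -1.2 0; 1 1 1.4 -2.5 0; 1 1 1.4 -2.5 0; 1 1 1.4 -2.5 0")

```text
time: 14.0
eef_pos: [446.7, 129.8, 181.3]
tcp_rot: [[-0.582, -0.813, -0.001], [-0.813, 0.582, -0.001], [0.001, 0.0, -1.0]]
force: [-2.7, -3.6, 1.4]
width: 20.4
grasp_force: 123.5
```

```bash
python3 st.py;  cat > jaw.py <<'E'
from h import *
from station import snapshot
C=np.array([533.9,252,281.5]);X=np.array([.477,.666,.574]);N=np.array([-.334,-.467,.819]);Y=np.cross(N,X)
s=snapshot("side");P=cloud(s)
Q=P[110:235,180:330].reshape(-1,3);Q=Q[np.isfinite(Q).all(1)]-C
L=np.c_[Q@X,Q@Y,Q@N]
q=L[(L[:,0]>25)&(np.hypot(L[:,0],L[:,1])<55)&(L[:,2]>-15)];print("plate uphill n",len(q),np.median(q[:,2]).round(1))
q=L[(np.hypot(L[:,0],L[:,1])<14)&(L[:,2]>5)&(L[:,2]<22)];print("nose n",np.percentile(q[:,2],[50,90]).round(1),q[:,:2].mean(0).round(1))
b=L[(L[:,1]<0)&(L[:,1]>-45)&(L[:,2]>-15)&(L[:,2]<40)]
for x in range(-140,10,10):
  q=b[(b[:,0]>=x)&(b[:,0]<x+10)]
  if len(q):print(x,len(q),"y",q[:,1].min().round(),q[:,1].max().round(),"n",np.percentile(q[:,2],[5,50,95]).round(1))
E
python3 jaw.py
```

```text
14.0 [446.7 129.8 181.3] slope grip [-169.6   -0.3   19.7] F xyn [-1.4  0.1  5.9] M [0.05 0.44 0.  ] 123.4693193435669
plate uphill n 183 -7.1
nose n [15.  16.8] [-0.3 -0.1]
-140 2 y -14.0 -14.0 n [6.1 7.9 9.7]
-120 1 y -2.0 -2.0 n [16.5 16.5 16.5]
-110 8 y -33.0 -16.0 n [-6.9 -4.4 -1.2]
-100 29 y -38.0 -13.0 n [-6.4 -3.  -0.6]
-90 38 y -39.0 -14.0 n [-6.2 -2.7  6. ]
-80 29 y -40.0 -17.0 n [-6.2 -0.1  6.8]
-70 27 y -40.0 -17.0 n [-6.5 -0.1  4.1]
-60 38 y -40.0 -2.0 n [-9.1 -3.3  4. ]
-50 49 y -43.0 -2.0 n [-9.2 -3.5  3.9]
-40 38 y -44.0 -1.0 n [-9.5 -6.8  1.4]
-30 42 y -45.0 -1.0 n [-9.5 -7.2 -4.5]
-20 74 y -45.0 -0.0 n [-10.6  -6.   15.2]
-10 71 y -45.0 -1.0 n [-9.5 -5.2 15.6]
0 58 y -43.0 -0.0 n [-9.2 -5.9 15.8]
```

The jaw's lower edge is now parallel to the plate (n ≈ −6.5 along its length) and the plate is on or near its stop. I'll slide up the slope in small steps, watching the forces.

Request:
jog_arm(plan="1 1.4 2 1.7 0; 1 2.9 4 3.4 0; 1 4.3 6 5.2 0; 1 5.7 8 6.9 0; 1 7.2 10 8.6 0; 1 7.2 10 8.6 0")

```text
time: 14.65
eef_pos: [454.3, 140.2, 190.2]
tcp_rot: [[-0.581, -0.814, 0.0], [-0.814, 0.581, 0.0], [-0.0, -0.0, -1.0]]
force: [-2.8, -2.8, 1.6]
width: 20.7
grasp_force: 123.5
```

```bash
python3 st.py; python3 jaw.py
```

```text
14.65 [454.3 140.2 190.2] slope grip [-153.9   -0.4   19.6] F xyn [-0.8  0.7  5.7] M [ 0.09  0.05 -0.03] 123.47802400588989
plate uphill n 189 -7.1
nose n [14.5 17.2] [-0.3 -0.9]
-130 2 y -38.0 -17.0 n [13.2 23.1 33.1]
-110 1 y -4.0 -4.0 n [19.7 19.7 19.7]
-100 1 y -1.0 -1.0 n [12.5 12.5 12.5]
-90 20 y -36.0 -11.0 n [-8.6 -4.5 -0.5]
-80 33 y -41.0 -14.0 n [-6.4 -3.6  0.2]
-70 36 y -41.0 -18.0 n [-5.9 -1.8  6.1]
-60 26 y -40.0 -16.0 n [-4.7  1.3  5.5]
-50 33 y -40.0 -12.0 n [-10.4  -1.1   3.5]
-40 53 y -45.0 -0.0 n [-8.9 -5.3  2.8]
-30 42 y -44.0 -2.0 n [-9.7 -0.7  3.7]
-20 61 y -43.0 -0.0 n [-9.6 -4.  15. ]
-10 68 y -45.0 -1.0 n [-9.4 -4.  15.9]
0 55 y -44.0 -0.0 n [-8.8 -5.7 16.1]
```

```bash
cat > ang.py <<'E'
from h import *
from station import snapshot
C=np.array([533.9,252,281.5]);X=np.array([.477,.666,.574]);N=np.array([-.334,-.467,.819]);Y=np.cross(N,X)
E_=[]
s=snapshot("side");P=cloud(s)-C
L=np.stack([P@X,P@Y,P@N],-1);v,u=np.mgrid[:420,:560];im=s["image"].max(2)
k=(L[...,1]<-34)&(L[...,1]>-44)&(L[...,0]<-30)&(L[...,0]>-125)&(L[...,2]>-14)&(L[...,2]<14)
q=L[k];print("side wall",len(q))
for side,pc in(("low",8),("top",92)):
  pts=[]
  for x in range(-125,-30,5):
    b=q[(q[:,0]>=x)&(q[:,0]<x+5)]
    if len(b)>2:pts.append((b[:,0].mean(),b[:,2].min() if side=="low" else b[:,2].max()))
  pts=np.array(pts);print(side,pts.round(1).tolist())
h=(L[...,0]<-155)&(L[...,0]>-250)&(abs(L[...,1])<16)&(L[...,2]>-5)&(L[...,2]<45)&(im<70)
q=L[h];print("handle",len(q))
pts=[]
for x in range(-250,-155,8):
    b=q[(q[:,0]>=x)&(q[:,0]<x+8)]
    if len(b)>4:pts.append((x+4,b[:,2].min(),np.median(b[:,2]),b[:,2].max()))
print(np.array(pts).round(1).tolist())
a=s["image"][130:230,170:290];cv2.imwrite("pics/g7.png",cv2.resize(a,(720,600),interpolation=cv2.INTER_CUBIC))
E
python3 ang.py
```

```text
side wall 61
low [[-77.4, -8.7], [-72.6, -6.7], [-67.9, -4.5], [-63.2, -3.6], [-57.6, -4.3], [-52.5, -1.7], [-47.8, -8.7], [-42.3, -12.5], [-37.2, -9.8], [-32.2, -9.2]]
top [[-77.4, -2.6], [-72.6, -0.8], [-67.9, 0.3], [-63.2, -1.9], [-57.6, 3.7], [-52.5, 2.5], [-47.8, 3.1], [-42.3, 3.0], [-37.2, 4.1], [-32.2, 5.4]]
handle 237
[[-214.0, 15.7, 27.3, 33.8], [-206.0, 15.8, 31.0, 36.3], [-198.0, 12.7, 29.6, 32.9], [-190.0, 14.5, 30.6, 35.2], [-182.0, 11.3, 30.5, 35.3], [-174.0, 15.3, 30.9, 35.9], [-166.0, 12.8, 29.4, 36.2], [-158.0, 24.8, 31.9, 36.1]]
```

View pics/g7.png

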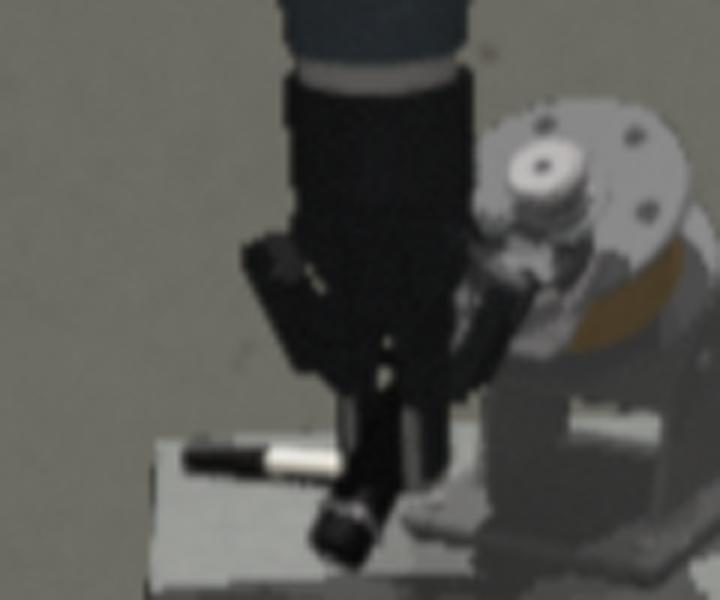

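The picture shows the jaw on the plate and the clip clear of the nose, but the fork now sits roughly 1–2° nose-up past flat, since its contact is at the plate rim. I'll lift slightly, slacken the grip so the nose settles onto the plate, then tighten and press again from the tip side.

Request:
jog_arm(plan="1 -2 -2.8 4.9 0; 1 -4 -5.6 9.8 0; 1 -5.5 -7.6 8.1 0; 1 -6.9 -9.6 6.4 0; 1 -6.9 -9.6 6.4 0", force=20)

```text
time: 15.25
eef_pos: [446.8, 130.1, 196.0]
tcp_rot: [[-0.582, -0.813, -0.001], [-0.813, 0.582, -0.0], [0.001, 0.001, -1.0]]
force: [-0.5, -0.1, -2.6]
width: 20.3
grasp_force: 122.8
```

```bash
python3 st.py
```

```text
15.25 [446.8 130.1 196. ] slope grip [-160.9   -0.2   31.5] F xyn [-0.3  0.3  0.3] M [0.01 0.17 0.02] 122.76140928268433
```

Request:
jog_arm(plan="0.75 0 0 0 0; 0.6 0 0 0 0; 0.6 0 0 0 0", force=20)

```text
time: 15.55
eef_pos: [447.3, 130.5, 196.4]
tcp_rot: [[-0.581, -0.814, -0.0], [-0.814, 0.581, 0.0], [0.0, 0.0, -1.0]]
force: [-0.8, -1.1, -2.0]
width: 20.4
grasp_force: 122.8
```

```bash
python3 st.py
```

```text
15.55 [447.3 130.5 196.4] slope grip [-160.2   -0.4   31.6] F xyn [-0.7  0.   1.3] M [-0.    0.16  0.05] 122.76131629943848
```

Request:
jog_arm(plan="0.55 0 0 0 0; 0.55 0 0 0 0", force=20)

```text
time: 15.75
eef_pos: [447.3, 130.5, 196.5]
tcp_rot: [[-0.581, -0.814, 0.0], [-0.814, 0.581, 0.0], [-0.0, -0.0, -1.0]]
force: [0.2, 0.9, -3.3]
width: 20.2
grasp_force: 122.8
```

Request:
jog_arm(plan="0.53 0 0 0 0; 0.53 0 0 0 0", force=20)

```text
time: 15.95
eef_pos: [447.3, 130.4, 196.5]
tcp_rot: [[-0.581, -0.814, -0.0], [-0.814, 0.581, -0.0], [0.0, 0.0, -1.0]]
force: [0.1, -0.1, -2.7]
width: 20.6
grasp_force: 115.8
```

```bash
python3 st.py
```

```text
15.95 [447.3 130.4 196.5] slope grip [-160.2   -0.4   31.7] F xyn [-0.1 -0.2 -0.1] M [0.01 0.15 0.  ] 115.84283351898193
```

Request:
jog_arm(plan="0.52 0 0 0 0; 0.52 0 0 0 0")

```text
time: 16.15
eef_pos: [447.3, 130.4, 196.5]
tcp_rot: [[-0.582, -0.814, 0.0], [-0.814, 0.582, 0.0], [-0.0, -0.0, -1.0]]
force: [0.5, -0.4, -3.1]
width: 20.9
grasp_force: 90.5
```

Request:
jog_arm(plan="0.513 0 0 0 0; 0.513 0 0 0 0")

```text
time: 16.35
eef_pos: [447.3, 130.5, 196.5]
tcp_rot: [[-0.581, -0.814, 0.0], [-0.814, 0.581, 0.0], [-0.0, 0.0, -1.0]]
force: [0.6, 0.1, -2.2]
width: 21.2
grasp_force: 72.6
```

```bash
python3 st.py
```

```text
16.35 [447.3 130.5 196.5] slope grip [-160.1   -0.4   31.6] F xyn [ 0.6 -0.4  0.1] M [0.03 0.13 0.  ] 72.60184049606323
```

Request:
jog_arm(plan="0.5 0 0 0 0; 0.5 0 0 0 0")

```text
time: 16.55
eef_pos: [447.3, 130.4, 196.5]
tcp_rot: [[-0.582, -0.814, 0.0], [-0.814, 0.582, 0.0], [-0.0, -0.0, -1.0]]
force: [-0.2, -0.4, -2.5]
width: 21.5
grasp_force: 39.2
```

Request:
jog_arm(plan="0.495 0 0 0 0; 0.495 0 0 0 0; 0.495 0 0 0 0")

```text
time: 16.85
eef_pos: [447.3, 130.4, 196.5]
tcp_rot: [[-0.582, -0.814, -0.0], [-0.814, 0.582, -0.0], [0.0, -0.0, -1.0]]
force: [0.3, 1.0, -2.9]
width: 21.9
grasp_force: 26.3
```

```bash
python3 st.py
```

```text
16.85 [447.3 130.4 196.5] slope grip [-160.2   -0.4   31.7] F xyn [ 0.7  0.3 -0.9] M [0.03 0.15 0.02] 26.269042789936066
```

Request:
jog_arm(plan="0.491 0 0 0 0; 0.491 0 0 0 0; 0.491 0 0 0 0")

```text
time: 17.15
eef_pos: [447.3, 130.4, 196.5]
tcp_rot: [[-0.582, -0.814, 0.0], [-0.814, 0.582, 0.0], [-0.0, -0.0, -1.0]]
force: [0.0, -0.2, -2.9]
width: 22.0
grasp_force: 15.9
```

```bash
python3 st.py
```

```text
17.15 [447.3 130.4 196.5] slope grip [-160.2   -0.4   31.7] F xyn [-0.3 -0.2 -0.1] M [0.01 0.14 0.05] 15.917419195175171
```

Request:
jog_arm(plan="0.488 0 0 0 0; 0.488 0 0 0 0; 0.488 0 0 0 0")

```text
time: 17.45
eef_pos: [447.3, 130.4, 196.5]
tcp_rot: [[-0.581, -0.814, 0.0], [-0.814, 0.581, -0.0], [-0.0, -0.0, -1.0]]
force: [-0.3, -0.3, -2.8]
width: 21.9
grasp_force: 8.1
```

```bash
python3 st.py
```

```text
17.45 [447.3 130.4 196.5] slope grip [-160.1   -0.4   31.7] F xyn [-0.4  0.   0.1] M [0.01 0.1  0.05] 8.135693818330765
```

Request:
jog_arm(plan="0.487 0 0 0 0; 0.487 0 0 0 0; 0.487 0 0 0 0")

```text
time: 17.75
eef_pos: [447.3, 130.4, 196.5]
tcp_rot: [[-0.582, -0.814, 0.0], [-0.814, 0.582, 0.0], [-0.0, -0.0, -1.0]]
force: [0.1, -0.2, -2.2]
width: 22.0
grasp_force: 5.5
```

```bash
python3 st.py; python3 ang.py
```

```text
17.75 [447.3 130.4 196.5] slope grip [-160.1   -0.4   31.7] F xyn [ 0.1 -0.2  0.4] M [0.   0.11 0.03] 5.548993349075317
side wall 65
low [[-86.3, 2.8], [-82.4, 5.2], [-76.8, 4.8], [-71.7, 4.0], [-66.9, 3.6], [-63.3, 2.2], [-58.2, 5.1], [-52.8, 1.5], [-47.6, -3.2], [-42.5, -3.8], [-37.4, 0.5], [-32.3, -3.9]]
top [[-86.3, 3.9], [-82.4, 9.8], [-76.8, 8.9], [-71.7, 6.4], [-66.9, 12.1], [-63.3, 13.8], [-58.2, 12.4], [-52.8, 11.0], [-47.6, 10.5], [-42.5, 11.1], [-37.4, 11.7], [-32.3, 2.6]]
handle 161
[[-222.0, 35.1, 41.3, 45.0], [-214.0, 29.2, 37.0, 44.9], [-206.0, 29.6, 39.5, 45.0], [-198.0, 26.3, 36.0, 42.5], [-190.0, 27.7, 38.8, 45.0], [-182.0, 26.7, 39.4, 45.0], [-174.0, 23.9, 39.3, 45.0], [-166.0, 34.6, 42.8, 44.9], [-158.0, 37.8, 42.5, 44.5]]
```

Torque and weight readings dropped slightly: the nose has settled onto the plate, with the edge points now slightly nose-down. I'll tighten the grip and press along the spindle.

Request:
jog_arm(plan="1 0 0 0 0; 1 0 0 0 0; 1 0 0 0 0; 1 1 1.4 -2.5 0; 1 2 2.8 -4.9 0; 1 2 2.8 -4.9 0", force=110)

```text
time: 18.4
eef_pos: [449.4, 133.3, 191.4]
tcp_rot: [[-0.582, -0.814, -0.0], [-0.814, 0.582, 0.0], [0.0, 0.0, -1.0]]
force: [-0.7, -2.0, 1.3]
width: 20.4
grasp_force: 107.5
```

```bash
python3 st.py
```

```text
18.4 [449.4 133.3 191.4] slope grip [-160.2   -0.4   25.4] F xyn [ 0.5 -0.6  4.4] M [0.04 0.06 0.03] 107.46788263320923
```

Request:
jog_arm(plan="1 0.6 0.8 -1.5 0; 1 1.2 1.6 -2.9 0; 1 1.2 1.6 -2.9 0; 1 3.1 4.3 -0.6 0; 1 5 7 1.7 0; 1 6.9 9.6 4 0; 1 6.9 9.6 4 0")

```text
time: 19.1
eef_pos: [456.5, 143.0, 196.0]
tcp_rot: [[-0.581, -0.814, 0.001], [-0.814, 0.581, 0.0], [-0.001, -0.001, -1.0]]
force: [-2.5, -3.5, 3.9]
width: 20.9
grasp_force: 107.9
```

```bash
python3 st.py; python3 ang.py
```

```text
19.1 [456.5 143.  196. ] slope grip [-147.7   -0.5   22.3] F xyn [0.2 0.  7.7] M [ 0.19 -0.12 -0.01] 107.858966588974
side wall 49
low [[-67.3, -5.2], [-63.1, -4.1], [-57.6, -5.2], [-52.2, -1.7], [-46.9, -11.1], [-41.9, -12.1], [-37.8, -10.4], [-32.2, -8.0]]
top [[-67.3, -0.4], [-63.1, -0.7], [-57.6, 0.4], [-52.2, 1.4], [-46.9, 3.9], [-41.9, 0.7], [-37.8, 5.1], [-32.2, 2.7]]
handle 205
[[-206.0, 19.0, 32.0, 39.8], [-198.0, 21.5, 34.8, 38.4], [-190.0, 18.9, 34.0, 39.0], [-182.0, 19.2, 34.4, 38.8], [-174.0, 15.1, 34.7, 38.3], [-166.0, 15.4, 33.5, 38.1], [-158.0, 17.7, 32.9, 37.3]]
```

Handle parallel to the slope now, normal force 7.7 N. Pushing on.

Request:
jog_arm(plan="1 1 1.4 1.2 0; 1 2 2.7 2.3 0; 1 3 4.1 3.5 0; 1 3.9 5.4 4.6 0; 1 4.8 6.7 5.7 0; 1 4.8 6.7 5.7 0")

```text
time: 19.75
eef_pos: [460.9, 149.3, 201.5]
tcp_rot: [[-0.582, -0.813, -0.0], [-0.813, 0.582, -0.0], [0.0, -0.0, -1.0]]
force: [-3.1, -4.4, 3.7]
width: 21.0
grasp_force: 107.9
```

```bash
python3 st.py
```

```text
19.75 [460.9 149.3 201.5] slope grip [-138.2   -0.4   22.4] F xyn [-0.8 -0.1  8.3] M [ 0.23  0.19 -0.01] 107.8625750541687
```

Request:
jog_arm(plan="1 1 1.4 1.2 0; 1 2 2.7 2.3 0; 1 2.4 3.3 2.9 0; 1 2.4 3.3 2.9 0")

```text
time: 20.15
eef_pos: [462.9, 152.3, 204.1]
tcp_rot: [[-0.582, -0.813, -0.001], [-0.813, 0.582, -0.001], [0.001, 0.0, -1.0]]
force: [-4.2, -5.9, 2.8]
width: 20.4
grasp_force: 107.8
```

```bash
python3 st.py
```

```text
20.15 [462.9 152.3 204.1] slope grip [-133.7   -0.3   22.4] F xyn [-2.8 -0.   8.6] M [0.19 0.63 0.04] 107.84666061401367
```

Push force has started (2.8 N) about 18–20 mm short, as expected. Pushing on slowly.

Request:
jog_arm(plan="1 0.7 1 0.9 0; 1 1.4 2 1.7 0; 1 1.9 2.7 2.3 0; 1 1.9 2.7 2.3 0")

```text
time: 20.55
eef_pos: [463.9, 154.3, 205.9]
tcp_rot: [[-0.582, -0.813, -0.003], [-0.813, 0.582, -0.003], [0.004, 0.001, -1.0]]
force: [-7.7, -11.0, 1.0]
width: 20.9
grasp_force: 107.7
```

```bash
python3 st.py
```

```text
20.55 [463.9 154.3 205.9] slope grip [-131.     0.    22.6] F xyn [-8.9 -0.1 10.7] M [0.17 1.62 0.01] 107.70546197891235
```

Request:
jog_arm(plan="1 0.7 1 0.9 0; 1 1.4 2 1.7 0; 1 1.9 2.7 2.3 0; 1 1.9 2.7 2.3 0")

```text
time: 20.95
eef_pos: [466.0, 157.2, 208.3]
tcp_rot: [[-0.582, -0.813, -0.003], [-0.813, 0.582, -0.002], [0.003, 0.001, -1.0]]
force: [-7.3, -9.4, 1.7]
width: 21.0
grasp_force: 107.7
```

```bash
python3 st.py
```

```text
20.95 [466.  157.2 208.3] slope grip [-126.6    0.    22.6] F xyn [-7.3  0.5 10.4] M [0.25 1.26 0.02] 107.70346999168396
```

Request:
jog_arm(plan="1 0.7 1 0.9 0; 1 1.4 2 1.7 0; 1 1.9 2.7 2.3 0; 1 1.9 2.7 2.3 0")

```text
time: 21.35
eef_pos: [468.8, 160.6, 211.1]
tcp_rot: [[-0.582, -0.813, -0.001], [-0.813, 0.582, -0.001], [0.001, 0.0, -1.0]]
force: [-4.9, -4.8, 3.6]
width: 20.8
grasp_force: 107.8
```

```bash
python3 st.py
```

```text
21.35 [468.8 160.6 211.1] slope grip [-121.4   -0.3   22.4] F xyn [-2.   1.2  9. ] M [ 0.18  0.36 -0.  ] 107.79060959815979
```

Request:
jog_arm(plan="1 0.7 1 0.9 0; 1 1.4 2 1.7 0; 1 1.4 2 1.7 0")

```text
time: 21.65
eef_pos: [470.4, 162.7, 212.9]
tcp_rot: [[-0.582, -0.813, -0.0], [-0.813, 0.582, -0.0], [0.0, -0.0, -1.0]]
force: [-2.8, -4.2, 3.4]
width: 21.0
grasp_force: 107.9
```

```bash
python3 st.py
```

```text
21.65 [470.4 162.7 212.9] slope grip [-118.2   -0.3   22.3] F xyn [-0.7 -0.1  7.8] M [ 0.2   0.21 -0.03] 107.85864114761353
```

The push force peaked (~9 N) and then fell away, so the clip looks snapped in. I'll feel gently for the firm end.

Request:
jog_arm(plan="1 0.7 1 0.9 0; 1 1.4 2 1.7 0; 1 1.4 2 1.7 0")

```text
time: 21.95
eef_pos: [471.4, 164.4, 214.4]
tcp_rot: [[-0.582, -0.813, -0.001], [-0.813, 0.582, -0.001], [0.002, 0.0, -1.0]]
force: [-4.3, -6.8, 3.2]
width: 20.9
grasp_force: 107.7
```

```bash
python3 st.py
```

```text
21.95 [471.4 164.4 214.4] slope grip [-115.8   -0.2   22.4] F xyn [-3.3 -0.5  9.4] M [ 0.13  0.66 -0.01] 107.74976134300232
```

Request:
jog_arm(plan="1 0.5 0.7 0.6 0; 1 1 1.4 1.1 0; 1 1 1.4 1.1 0")

```text
time: 22.25
eef_pos: [471.2, 164.5, 214.8]
tcp_rot: [[-0.582, -0.813, -0.004], [-0.813, 0.582, -0.004], [0.006, 0.001, -1.0]]
force: [-8.7, -13.7, 1.3]
width: 20.1
grasp_force: 107.5
```

```bash
python3 st.py; python3 jaw.py|head -2
```

```text
22.25 [471.2 164.5 214.8] slope grip [-1.156e+02  1.000e-01  2.270e+01] F xyn [-11.   -0.9  12.5] M [0.05 2.15 0.13] 107.5492000579834
plate uphill n 174 -7.1
nose n [14.3 16. ] [ 2.1 -1.2]
```

Firm stop: 11 N with no travel, 18 mm after the force began, so the clip is home. Drawing the fork straight back.

Request:
jog_arm(plan="1 -1 -1.4 -1.2 0; 1 -2 -2.8 -2.4 0; 1 -3 -4.1 -3.6 0; 1 -4 -5.5 -4.8 0; 1 -5.2 -7.3 -6.3 0; 1 -5.2 -7.3 -6.3 0")

```text
time: 22.9
eef_pos: [467.7, 158.9, 209.5]
tcp_rot: [[-0.582, -0.813, 0.001], [-0.813, 0.582, 0.0], [-0.0, -0.0, -1.0]]
force: [-2.5, -4.5, 4.8]
width: 20.5
grasp_force: 108.2
```

```bash
python3 st.py
```

```text
22.9 [467.7 158.9 209.5] slope grip [-124.    -0.4   22.1] F xyn [ 0.  -0.6  9.1] M [ 0.18 -0.07  0.  ] 108.24468970298767
```

Request:
jog_arm(plan="1 -2.4 -3.3 -2.9 0; 1 -4.8 -6.7 -5.7 0; 1 -7.2 -10 -8.6 0; 1 -9.5 -13.3 -11.5 0; 1 -11.9 -16.7 -14.4 0; 1 -14.3 -20 -17.2 0; 1 -16.7 -23.3 -20.1 0; 1 -19.1 -26.6 -23 0; 1 -21.5 -30 -25.8 0; 1 -24 -33.3 -28.7 0")

```text
time: 23.9
eef_pos: [444.0, 125.7, 180.8]
tcp_rot: [[-0.582, -0.814, 0.001], [-0.814, 0.582, 0.0], [-0.001, -0.001, -1.0]]
force: [-1.5, -2.5, 5.8]
width: 20.6
grasp_force: 108.3
```

```bash
python3 st.py
```

```text
23.9 [444.  125.7 180.8] slope grip [-173.9   -0.4   22.1] F xyn [ 2.4 -0.2  8.6] M [ 0.13 -0.37  0.05] 108.26053619384766
```

Request:
jog_arm(plan="1 -2.4 -3.3 -2.9 0; 1 -4.8 -6.7 -5.7 0; 1 -7.2 -10 -8.6 0; 1 -10 -14 -11 0; 1 -16 -22 -11 0; 1 -24 -33 -11 0; 1 -34 -46 -5 0; 1 -46 -64 0 0; 1 -58 -82 10 0; 1 -65 -92 20 0")

```text
time: 24.9
eef_pos: [377.2, 32.5, 201.0]
tcp_rot: [[-0.582, -0.813, -0.0], [-0.813, 0.582, -0.0], [0.0, 0.0, -1.0]]
force: [0.5, 0.1, -1.6]
width: 20.7
grasp_force: 107.9
```

```bash
python3 st.py
python3 - <<'E'
from h import *
from station import snapshot
C=np.array([533.9,252,281.5]);X=np.array([.477,.666,.574]);N=np.array([-.334,-.467,.819]);Y=np.cross(N,X)
s=snapshot("side");t=snapshot("top");pickle.dump((s,t),open("st8.pkl","wb"))
for n,q in(("side",s),("top",t)):
    P=cloud(q)-C;L=np.stack([P@X,P@Y,P@N],-1)
    r=np.hypot(L[...,0],L[...,1]);up=(L[...,2]>-14)&(L[...,2]<-3)
    k=(r<58)&(L[...,0]>35)&(L[...,2]>-15)&(L[...,2]<10);print(n,"plate n",np.median(L[k][:,2]).round(1))
    c=(r<45)&(L[...,2]>-20)&(L[...,2]<25)&(q["image"].max(2)<95)
    b=L[c];print(" dark pts",len(b),np.percentile(b,[2,50,98],axis=0).round(1).tolist())
a=s["image"][130:200,225:305];b=t["image"][165:235,165:245]
cv2.imwrite("pics/g8.png",np.hstack([cv2.resize(a,(400,350),interpolation=cv2.INTER_CUBIC),cv2.resize(b,(400,350),interpolation=cv2.INTER_CUBIC)]))
E
```

```text
24.9 [377.2  32.5 201. ] slope grip [-256.2   -0.4  104.5] F xyn [ 0.9 -0.3  0.6] M [-0.09  0.03 -0.04] 107.90184617042542
side plate n -1.1
 dark pts 216 [[-35.6, -31.4, -2.7], [-14.3, -9.5, 3.2], [13.8, 30.3, 10.7]]
top plate n -1.8
 dark pts 261 [[-36.0, -33.4, -4.3], [-8.6, -1.3, 1.7], [36.1, 38.9, 14.5]]
```

Plate height matches the sprung-back 2 mm state under the clip. Dark clip points span x −35…+14, y ±32 around the spindle, so the clip is home. Now I'll carry the empty fork back over its rest.

Request:
jog_arm(plan="1 5 -20 10 -0.1; 1 10 -45 18 -0.22; 1 15 -75 18 -0.34; 1 20 -105 18 -0.46; 1 26 -135 18 -0.58; 1 32 -165 18 -0.7; 1 40 -195 18 -0.82; 1 46 -220 18 -0.92; 1 48 -229.8 15 -0.9334; 1 48 -229.8 15 -0.9334")

```text
time: 26.0
eef_pos: [426.8, -196.6, 214.6]
tcp_rot: [[-1.0, -0.017, -0.001], [-0.017, 1.0, 0.001], [0.001, 0.001, -1.0]]
force: [-0.3, -0.3, -2.4]
width: 20.4
grasp_force: 108.1
```

Request:
jog_arm(plan="1 0 0 0 0; 0.53 0 0 -10 0; 0.51 0 0 -20 0; 0.507 0 0 -30 0; 0.503 0 0 -36 0; 0.5 0 0 -40 0; 0.5 0 0 -40 0")

```text
time: 26.7
eef_pos: [426.5, -195.9, 175.1]
tcp_rot: [[-1.0, -0.017, -0.001], [-0.017, 1.0, 0.001], [0.001, 0.001, -1.0]]
force: [-1.1, 0.7, -2.9]
width: 21.3
grasp_force: 39.1
```

```bash
python3 st.py; python3 -c "
from station import state
s=state();print(s['force'],s['tcp_rot'].round(4)[0])"
```

```text
26.7 [ 426.5 -195.9  175.1] slope grip [-399.7 -173.5  173.4] F xyn [-0.2  1.3 -0.2] M [ 0.07  0.04 -0.03] 39.073020815849304
[-1.08717197  0.74439425 -2.92408828] [-9.999e-01 -1.690e-02 -8.000e-04]
```

Request:
jog_arm(plan="0.5 -1.3 -1.4 0 0; 0.5 -1.3 -1.4 -3 0; 0.5 -1.3 -1.4 -6 0; 0.5 -1.3 -1.4 -9 0; 0.5 -1.3 -1.4 -12 0; 0.5 -1.3 -1.4 -12 0")

```text
time: 27.3
eef_pos: [425.5, -197.8, 163.8]
tcp_rot: [[-1.0, -0.017, 0.0], [-0.017, 1.0, -0.001], [-0.0, -0.001, -1.0]]
force: [0.2, -1.4, 1.1]
width: 21.3
grasp_force: 39.5
```

```bash
cat > fj.py <<'E'
from h import *
from station import snapshot,state
q=state();print(q["eef_pos"].round(1),q["force"].round(1),q["ft_torque"].round(2),q["grasp_force"])
s=snapshot("side");P=cloud(s)
k=(P[...,0]>470)&(P[...,0]<575)&(abs(P[...,1]+196)<50)&(P[...,2]>122)&(P[...,2]<260);b=P[k]
for x in range(470,575,10):
  c=b[(b[:,0]>=x)&(b[:,0]<x+10)]
  if len(c)>2:print(x,len(c),"y",c[:,1].min().round(),c[:,1].max().round(),"z",np.percentile(c[:,2],[5,50,95]).round())
cv2.imwrite("pics/fj.png",s["image"])
E
python3 fj.py
```

```text
[ 425.5 -197.8  163.8] [ 0.2 -1.4  1.1] [-0.25  0.34  0.02] 39.54137921333313
470 37 y -207.0 -189.0 z [199. 205. 207.]
480 41 y -206.0 -188.0 z [197. 202. 204.]
490 93 y -232.0 -160.0 z [132. 198. 205.]
500 353 y -245.0 -148.0 z [126. 134. 214.]
510 330 y -245.0 -149.0 z [127. 134. 216.]
520 293 y -246.0 -147.0 z [128. 134. 218.]
530 286 y -246.0 -146.0 z [127. 133. 223.]
540 99 y -245.0 -146.0 z [125. 220. 225.]
560 14 y -245.0 -218.0 z [122. 123. 124.]
570 25 y -245.0 -207.0 z [122. 123. 124.]
```

Request:
jog_arm(plan="0.5 0 0.4 -3 0; 0.5 0 0.4 -6 0; 0.5 0 0.4 -9 0; 0.5 0 0.4 -11 0; 0.5 0 0.4 -11 0")

```text
time: 27.85
eef_pos: [426.1, -197.4, 153.1]
tcp_rot: [[-1.0, -0.017, 0.002], [-0.017, 1.0, -0.001], [-0.002, -0.001, -1.0]]
force: [1.4, -0.2, 4.3]
width: 21.3
grasp_force: 39.5
```

```bash
python3 fj.py
```

```text
[ 426.1 -197.4  153.1] [ 1.4 -0.2  4.3] [-0.08  0.03  0.05] 39.51002776622772
470 39 y -205.0 -187.0 z [182. 186. 190.]
480 40 y -205.0 -189.0 z [176. 182. 185.]
490 77 y -231.0 -162.0 z [127. 174. 180.]
500 316 y -245.0 -150.0 z [125. 169. 187.]
510 282 y -245.0 -156.0 z [126. 135. 190.]
520 255 y -245.0 -155.0 z [127. 134. 188.]
530 250 y -245.0 -155.0 z [127. 134. 191.]
540 118 y -245.0 -152.0 z [127. 188. 194.]
550 19 y -233.0 -159.0 z [188. 191. 192.]
560 13 y -245.0 -220.0 z [122. 122. 124.]
570 22 y -238.0 -206.0 z [122. 123. 125.]
```

Nose is coming down as planned (jaw z 225→192, force ~7 N). Continuing to level.

Request:
jog_arm(plan="0.5 -0.5 0 -3 0; 0.5 -0.5 0 -6 0; 0.5 -0.5 0 -8 0; 0.5 -0.5 0 -9 0; 0.5 -0.5 0 -9 0")

```text
time: 28.4
eef_pos: [426.3, -197.6, 144.6]
tcp_rot: [[-1.0, -0.017, 0.003], [-0.017, 1.0, -0.001], [-0.003, -0.001, -1.0]]
force: [4.1, 0.5, 6.9]
width: 21.1
grasp_force: 39.8
```

```bash
python3 fj.py
```

```text
[ 426.3 -197.6  144.6] [4.1 0.5 6.9] [-0.01 -0.39 -0.  ] 39.83291566371918
470 42 y -205.0 -188.0 z [165. 171. 175.]
480 37 y -205.0 -191.0 z [157. 164. 168.]
490 82 y -232.0 -160.0 z [151. 154. 161.]
500 237 y -245.0 -157.0 z [125. 153. 165.]
510 233 y -245.0 -156.0 z [127. 155. 166.]
520 203 y -245.0 -147.0 z [127. 152. 163.]
530 232 y -245.0 -147.0 z [127. 134. 163.]
540 125 y -244.0 -149.0 z [125. 159. 165.]
550 26 y -234.0 -161.0 z [159. 161. 163.]
560 9 y -244.0 -218.0 z [122. 123. 124.]
570 23 y -239.0 -207.0 z [122. 123. 124.]
```

Request:
jog_arm(plan="0.5 -0.7 0.3 -1.5 0; 0.5 -0.7 0.3 -3 0; 0.5 -0.7 0.3 -4 0; 0.5 -0.7 0.3 -4 0")

```text
time: 28.85
eef_pos: [426.0, -197.5, 140.8]
tcp_rot: [[-1.0, -0.017, 0.004], [-0.017, 1.0, -0.002], [-0.004, -0.002, -1.0]]
force: [5.6, -0.5, 6.9]
width: 21.5
grasp_force: 40.2
```

```bash
python3 fj.py
```

```text
[ 426.  -197.5  140.8] [ 5.6 -0.5  6.9] [-0.04 -0.75  0.02] 40.18152952194214
470 43 y -205.0 -187.0 z [156. 164. 169.]
480 38 y -205.0 -188.0 z [149. 155. 160.]
490 96 y -233.0 -161.0 z [142. 144. 151.]
500 203 y -245.0 -156.0 z [125. 144. 155.]
510 202 y -246.0 -157.0 z [126. 145. 156.]
520 190 y -246.0 -153.0 z [126. 142. 152.]
530 219 y -246.0 -151.0 z [125. 134. 151.]
540 113 y -244.0 -149.0 z [125. 146. 153.]
550 19 y -235.0 -161.0 z [145. 146. 147.]
560 10 y -245.0 -217.0 z [122. 123. 124.]
570 26 y -241.0 -205.0 z [122. 123. 125.]
```

Request:
jog_arm(plan="0.5 -0.5 0 -1.5 0; 0.5 -0.5 0 -3 0; 0.5 -0.5 0 -3 0")

```text
time: 29.2
eef_pos: [425.9, -197.5, 138.1]
tcp_rot: [[-1.0, -0.017, 0.005], [-0.017, 1.0, -0.002], [-0.005, -0.002, -1.0]]
force: [6.5, 0.2, 10.4]
width: 21.7
grasp_force: 40.2
```

```bash
python3 fj.py
```

```text
[ 425.9 -197.5  138.1] [ 6.5  0.2 10.4] [ 0.1  -0.84  0.  ] 40.23159742355347
470 44 y -206.0 -188.0 z [150. 158. 163.]
480 38 y -206.0 -188.0 z [143. 149. 155.]
490 105 y -234.0 -158.0 z [135. 138. 144.]
500 184 y -245.0 -148.0 z [125. 137. 148.]
510 185 y -246.0 -149.0 z [126. 138. 148.]
520 176 y -245.0 -154.0 z [127. 135. 144.]
530 198 y -245.0 -154.0 z [126. 134. 143.]
540 105 y -245.0 -154.0 z [125. 137. 143.]
550 15 y -233.0 -156.0 z [134. 136. 139.]
560 12 y -245.0 -218.0 z [122. 123. 124.]
570 22 y -243.0 -205.0 z [122. 123. 125.]
```

Jaw is down at block height. Ease the grip, release and rise.

Request:
jog_arm(plan="0.492 0 0 0 0; 0.488 0 0 0 0; 0.486 0 0 0 0; 0.47 0 0 0 0; 0.4 0 0 0 0; 0 0 0 0 0; -1 0 0 0 0; -1 0 0 0 0; -1 0 0 0 0; -1 0 0 0 0")

```text
time: 30.25
eef_pos: [423.7, -196.8, 136.6]
tcp_rot: [[-1.0, -0.017, -0.0], [-0.017, 1.0, 0.0], [0.0, 0.0, -1.0]]
force: [-0.2, 0.0, -0.4]
width: 85.4
grasp_force: 0.0
```

Request:
jog_arm(plan="-1 0 0 4 0; -1 0 0 15 0; -1 0 0 35 0; -1 0 0 60 0; -1 0 0 95 0; -1 0 0 140 0; -1 -20 20 170 0; -1 -50 60 170 0; -1 -70 100 170 0; -1 -70 100 170 0")

```text
time: 31.25
eef_pos: [351.2, -93.5, 308.6]
tcp_rot: [[-1.0, -0.019, 0.003], [-0.019, 1.0, -0.001], [-0.002, -0.001, -1.0]]
force: [0.1, -0.7, -0.7]
width: 85.5
grasp_force: 0.0
```

```bash
python3 fj.py
python3 - <<'E'
from h import *
from station import snapshot
t=snapshot("top");s=snapshot("side");T0=pickle.load(open("top0.pkl","rb"));S0=pickle.load(open("side0.pkl","rb"))
for n,a,b,(x0,y0,x1,y1) in(("side",S0,s,(190,270,345,345)),("top",T0,t,(335,180,410,272))):
    d=cv2.absdiff(a["image"],b["image"]).max(2)[y0:y1,x0:x1];print(n,"changed px",(d>50).sum())
    im=b["image"].astype(int)
    if n=="side":
      for u in range(204,256,6):
        v=np.arange(278,312);k=v[im[278:312,u].max(1)<60];print(u,k.min() if len(k) else None,k.max() if len(k) else None)
    else:
      for v in range(228,261,6):
        u=np.arange(350,378);k=u[im[v,350:378].max(1)<60];print(v,k.min() if len(k) else None,k.max() if len(k) else None)
C=np.array([533.9,252,281.5]);X=np.array([.477,.666,.574]);N=np.array([-.334,-.467,.819]);Y=np.cross(N,X)
P=cloud(s)-C;L=np.stack([P@X,P@Y,P@N],-1);r=np.hypot(L[...,0],L[...,1])
k=(r<58)&(L[...,0]>35)&(L[...,2]>-15)&(L[...,2]<10);print("plate n",np.median(L[k][:,2]).round(1))
# bystander check
d=cv2.absdiff(T0["image"],t["image"]).max(2)>60
for n,(x0,y0,x1,y1) in dict(specs=(248,152,303,192),cutters=(248,230,295,262),marker=(168,220,190,268),driver=(360,182,418,200)).items():print(n,d[y0:y1,x0:x1].sum())
E
```

```text
[351.2 -93.5 308.6] [ 0.1 -0.7 -0.7] [ 0.03 -0.02  0.07] 0.0
470 44 y -205.0 -189.0 z [151. 158. 163.]
480 41 y -205.0 -188.0 z [141. 148. 154.]
490 108 y -234.0 -158.0 z [135. 137. 144.]
500 191 y -244.0 -148.0 z [124. 137. 148.]
510 185 y -245.0 -149.0 z [126. 138. 148.]
520 184 y -245.0 -155.0 z [127. 134. 143.]
530 194 y -245.0 -154.0 z [126. 135. 142.]
540 105 y -246.0 -156.0 z [126. 136. 142.]
550 12 y -232.0 -160.0 z [135. 136. 138.]
560 10 y -246.0 -220.0 z [122. 123. 124.]
570 26 y -245.0 -206.0 z [122. 123. 125.]
side changed px 1716
204 292 305
210 297 302
216 290 302
222 290 303
228 289 302
234 289 302
240 288 301
246 288 301
252 296 297
top changed px 1286
228 350 366
234 360 367
240 None None
246 None None
252 None None
258 None None
plate n -1.1
specs 0
cutters 92
marker 0
driver 30
```

Request:
jog_arm(plan="-1 -10 50 20 0; -1 -15 100 20 0; -1 -20 150 20 0; -1 -20 200 20 0; -1 -30 250 20 0; -1 -60 300 20 0; -1 -100 350 20 0; -1 -100 350 20 0; -1 -100 350 20 0; -1 -100 350 20 0")

```text
time: 32.4
eef_pos: [254.3, 253.6, 326.5]
tcp_rot: [[-1.0, -0.018, -0.0], [-0.018, 1.0, -0.001], [0.0, -0.001, -1.0]]
force: [0.4, 0.3, -0.2]
width: 85.2
grasp_force: 0.0
```

Run:
```python
from h import *
from station import snapshot
t=snapshot("top");s=snapshot("side");T0=pickle.load(open("top0.pkl","rb"));S0=pickle.load(open("side0.pkl","rb"))
for nm,q in(("now",(s,t)),("start",(S0,T0))):
  for n,a,(x0,y0,x1,y1) in(("side",q[0],(190,280,260,312)),("top",q[1],(350,222,378,264))):
    m=np.zeros((420,560),np.uint8);m[y0:y1,x0:x1]=(a["image"].max(2)<50)[y0:y1,x0:x1]
    nc,l,st,ce=cv2.connectedComponentsWithStats(m);k=1+st[1:,4].argmax();print(nm,n,st[k],ce[k].round(1))
  P=cloud(q[0]);b=P[(P[...,0]>480)&(P[...,0]<575)&(abs(P[...,1]+196)<38)&(P[...,2]>122)&(P[...,2]<180)]
  print(nm,"jaw",np.median(b,0).round(1),"95%",np.percentile(b,95,axis=0).round(1))
d=cv2.absdiff(T0["image"],t["image"]).max(2)>60;e=cv2.absdiff(S0["image"],s["image"]).max(2)>60
for n,(x0,y0,x1,y1) in dict(specs=(248,152,303,192),cutters=(248,230,295,262),marker=(168,220,190,268),driver=(360,182,418,200)).items():print(n,d[y0:y1,x0:x1].sum())
for n,(x0,y0,x1,y1) in dict(cutters=(200,235,240,268),driver=(308,308,322,372)).items():print("side",n,e[y0:y1,x0:x1].sum())
```

```text
now side [210 284  43  21 542] [231.5 295.8]
now top [358 225  12  27 132] [363.4 235.6]
now jaw [ 515.  -202.3  137.1] 95% [ 549.7 -163.2  147.9]
start side [209 285  42  20 536] [230.3 296. ]
start top [358 226  12  27 135] [363.6 236.5]
start jaw [ 517.3 -203.   140.1] 95% [ 554.4 -166.5  147.5]
specs 0
cutters 0
marker 22
driver 31
side cutters 0
side driver 0
```

Fork lies level within ~2 mm of where it started, the clip is home and the bystanders are unmoved. Handing in.

```bash
python3 -c "
from station import close_job
print(close_job())"
```

```text
the job is handed in; nothing more can be done
None
```

The clip is snapped home in the groove, the empty fork is back in its rest within about 2 mm of where it started, the glasses, cutters, marker pen and screwdriver look unmoved, and I handed the job in at about 32 s.

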